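Seat the grater drum on its splined spindle and hold it pressed

ROBOT

A 7-joint arm with a two-finger parallel gripper is mounted at the origin on a cart in front of the work surface, level with it; the furniture and walls round the work are solid. World frame = base frame: x ahead of the robot, y to its left, z up, the work surface at z = 0. Lengths are in m, angles in rad, forces in N, time in s.
With the tool pointing down it reaches from about 0.35 to 0.9 m from the base axis. Payload 8.1 kg.
Tool frame: the origin (TCP) lies midway between the tips of the shut fingers; the grasp point (between the pads) lies 19 mm behind it; z points along the fingers, y is the direction in which the jaws open and shut (so a half turn about z gives the same grasp; the last joint's range is limited). The gripper opens to 92 mm and grips with 3 to 60 N. Pads are 19 mm wide; open, the fingers measure 130 mm over their backs; the gripper's body (75 mm by 190 mm) begins 47 mm behind the grasp point.
Start: joints at [-1.446, 0.434, 0.025, 1.573, -0.012, 1.134, -0.075], TCP at [0.141, 0.609, 0.227] pointing down, gripper open.
Joint ranges: [-2.62, 2.62], [-0.44, 2.09], [-1.27, 1.32], [0.08, 2.57], [-1.32, 4.46], [0.12, 2], [-2.74, 2.74]. Speed limits (rad/s): [2.22, 2.22, 3.01, 3.01, 3.14, 3.14, 3.14].

INTERFACE

Orientations are given as a rotation vector (axis times angle).
In Python, from cell import monitor, get_image, get_calibration, workorder, look_for, masks_of gives the robot as it stands.
- The arm moves only by the shell command python3 -m crank 'ROWS' [FORCE]. ROWS is JSON, a list of rows, each a list of 3 entries, a list of its own where there are three numbers: the shift along the tool's x, y, z in cm, then the turn about the tool's z in degrees, then the closure in counts, from 0 (fully open) to 255 (shut). A call has 1 to 5 rows; each row shifts and turns the commanded pose from where the row before left it, along the tool's axes as they then stand; what a row does not reach is not made up. A row lasts 1/10 s, in which the tool goes at most 50 mm and 8.59 degrees, less where a joint would pass 70% of its speed; a pose out of reach is approached as far as the arm can. A call with a gripper value outside its range is refused whole. The fingers move at their own pace and stop on an object; FORCE is the grip in N (left out, the last holds). Time passes only in rows, so rows that do not move let the fingers close. It gives the time, the measured TCP pose, the force and the opening at its end, in the units of the state.
- monitor.observe(): the state, without advancing time (a new reading comes with each control period).
- get_image(name): name is "scene" or "top"; returns (picture, depth): 384x512x3 uint8, red, green, blue; 384x512 float32, m along the optical axis (not along the pixel's ray), 0 where there is no reading.
- get_calibration(name): a dict with "fx", "fy", "cx", "cy" (pixels), "R" (3x3) and "t" (3): a world point X has camera coordinates R X + t. Camera axes: x right, y down, z forward; pixel columns grow to the right and rows downward; lengths in m; the calibration is good to about 2 mm. A picture is of the moment at which its call begins. get_calibration takes no time and is no camera call.
- workorder.sign_off(): hands the job in, once; it reports no verdict.
Trained networks look in the newest picture that a camera, given by its name, has taken for a name from the list of things; names that differ only in an ending like _2 or _b are one class to them, and where a whole thing is asked for, a point or a joint stands for the part that bears it (a point fixed in the world has none). Each returns a list of dicts, best first, with "score" (0 to 1); they miss things now and then, are a little off and sometimes report something else, mostly with a low value. They report only what shows in the picture. A call takes as long as a camera call. They do not tell look-alikes from the thing itself.
- look_for(label, camera): "location" ([x, y, z] in m, in world coordinates, good to about 4 mm: the middle of the surface that is visible of it).
- masks_of(label, camera): "region" (384x512 bool, what is visible of it).
The state is a dict: "clock": time; "joints": joint angles; "dq": joint speeds; "joint_efforts": joint torques, N m; "position": TCP position; "ee_rot": TCP orientation; "force": force on the tool from outside, world axes, zero at the start; "ft_torque": the same for the moment, N m; "width": opening from 0.0 (shut) to 1.0 (fully open).
Only numpy, scipy, OpenCV 4.12 (cv2) and the standard library are available. Lean on these libraries where they do the work, as an engineer would, in place of code of your own. Each camera call takes 0.05 s, during which the arm holds its last target.

TASK

The four-sided grater drum has toppled over: stand it upright on the counter, then fit it over the cross-splined spindle of the white bench drive, turning it until the splines mesh and it slides down onto the spring collar. Press the collar all the way down and finish like that, still holding the drum upright and pressed home so that a colleague can lock it; do not let go, and leave the cheeses where they are.

Things in the scene. Friction and masses are not known exactly. Their poses are not given: they have to be found in the camera images.
- grater_drum: Loose four-sided steel grater drum, 0.36 kg, at first lying on a flat side. Steel body 64 x 64 mm, 64 mm high, with a square wooden grip 26 x 26 mm, 50 mm tall, on its middle (114 mm in all, balance point 50 mm up). Origin: centre of the square underside; z points from underside to grip, x and y are square to the flat faces of body and grip. Stands steadily on its underside.
- drum_bore (a point): Mouth of the drum's bore, centre of the underside (the drum's origin). The bore is plus-shaped and 54 mm deep: two crossed slots 14 mm wide and 38 mm long, along the drum's x and y (square to its faces), so it fits at every quarter turn.
- drum_grip (a point): Point on the axis of the wooden grip, 92 mm above the drum's underside (22 mm below the top of the grip): a good place to grasp across the 26 mm flats.
- drive_base: Fixed white bench drive, a rounded block 150 x 150 mm, top face 46 mm above the counter. Origin: centre of its underside, on the counter; z up, x and y along its sides; a small black lock screw stands out of its -x side, up to 15 mm. The splined spindle stands on its centre.
- spindle_top (a point): Top of the fixed steel spindle, on its axis, 104 mm above the counter; it does not turn. Its plus-shaped splines, 10 mm wide and 34 mm across with arms along the drive's x and y, reach 92 mm above the counter (2 mm play each side in the drum's bore); above them a round pilot 11 mm wide with a tapered nose. Turned wrong, the drum stops with its underside at 92 mm.
- collar (a joint): Spring collar round the spindle, a ring 60 mm wide, 40 mm inside. 0 when free (top 66 mm above the counter), 0.012 m fully pressed (top at 54 mm); the meshed drum's underside pushes it. The spring pushes back with 7 N at first, 13 N at the end, more than the drum's weight, and lifts the drum if it is not held down.
- goat_brick: Bystander: white goat cheese brick, 62 x 61 x 62 mm; origin at the centre of its underside. Not to be moved.
- pink_cut: Bystander: cut of pink-rinded cheese, 105 x 92 x 46 mm; origin at the centre of its underside. Not to be moved.
- tasting_cube: Bystander: yellow cheese cube, 48 x 50 x 50 mm; origin at the centre of its underside. Not to be moved.
- white_disc: Bystander: flat white cheese disc, 127 mm wide, 40 mm high; origin at the centre of its underside. Not to be moved.
- half_bloomy: Bystander: half of a white cheese, 127 x 64 x 50 mm; origin at the centre of its underside. Not to be moved.
There are look-alikes about, which are no part of the job. Leave any yellow look-alike of the grater_drum alone.

How it is judged:
By the outcome, as a careful person would: the job done as asked, in the order asked, and still so for the second after the job is handed in, while the arm keeps its last pose, push and grip.
It also fails if it takes over 58 s, if anything falls off the work surface, if the arm or the gripper's body presses on something with over 40 N, if the wrist force passes 120 N, or if a joint passes its speed limit or range.

## Working session

There is one attempt and no reset: what is moved stays moved. The work goes in short steps, Python scripts to look and compute and a shell command to move; the robot and the scene stay as the last step left them, time stands still between calls to the robot, and variables do not carry over. Pictures are saved under pics/ and viewed, and the job is handed in when it is done.

```bash
ls; mkdir -p pics
python3 - <<'E'
from cell import monitor,get_image,get_calibration,look_for
import cv2,numpy as np
s=monitor.observe();print({k:np.round(v,3).tolist() for k,v in s.items()})
for c in("scene","top"):
    im,d=get_image(c);cv2.imwrite(f"pics/{c}0.png",im[:,:,::-1]);np.save(f"pics/{c}0.npy",d)
    k=get_calibration(c);print(c,{a:np.round(b,3).tolist() for a,b in k.items()})
for n in["grater_drum","drive_base"]:
  for c in("scene","top"):
    print(n,c,[(np.round(r["location"],3).tolist(),round(r["score"],2)) for r in look_for(n,c)])
E
```

```text
pics
{'clock': 0.0, 'joints': [-1.446, 0.435, 0.025, 1.574, -0.012, 1.134, -0.075], 'dq': [-0.0, -0.0, 0.001, -0.0, -0.002, 0.0, -0.0], 'joint_efforts': [0.001, -66.785, 0.986, -31.445, -0.06, 0.043, 0.0], 'position': [0.141, 0.608, 0.226], 'ee_rot': [-0.357, -3.121, 0.002], 'force': [0.754, -0.579, 0.126], 'ft_torque': [-0.016, -0.002, -0.067], 'width': 1.0}
scene {'fx': 464.656, 'fy': 464.656, 'cx': 248.61, 'cy': 198.815, 'R': [[0.526, -0.85, -0.013], [-0.517, -0.308, -0.799], [0.675, 0.427, -0.602]], 't': [-0.238, 0.384, 1.152]}
top {'fx': 404.366, 'fy': 404.366, 'cx': 255.602, 'cy': 193.186, 'R': [[-0.014, -1.0, -0.012], [-0.994, 0.016, -0.11], [0.11, 0.011, -0.994]], 't': [0.092, 0.564, 1.172]}
grater_drum scene [([0.486, 0.147, 0.044], 0.9), ([0.7, -0.018, 0.053], 0.64), ([0.413, 0.366, 0.052], 0.55)]
grater_drum top [([0.423, 0.379, 0.062], 0.84), ([0.497, 0.162, 0.061], 0.67)]
drive_base scene [([0.51, -0.252, 0.043], 0.93), ([0.325, -0.216, 0.045], 0.65)]
drive_base top [([0.536, -0.234, 0.045], 0.8)]
```

View pics/scene0.png

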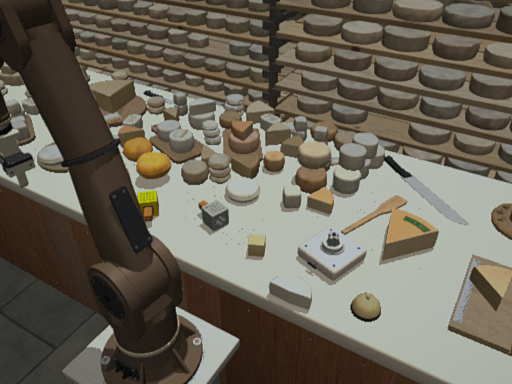

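View pics/top0.png

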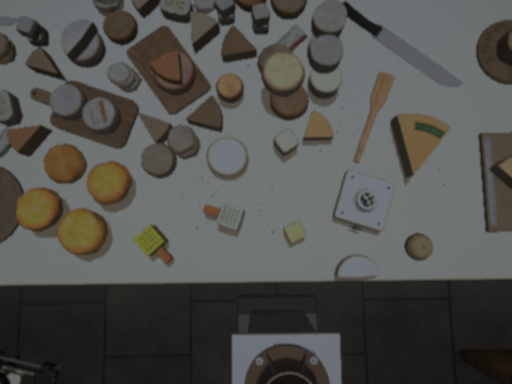

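Candidates in the top view: the steel-grey drum at (230,217) with its grip at (211,212), and a yellow one at (152,242). The steel one fits the description and the yellow one is the look-alike. I'll confirm in a crop and measure.

```bash
cat > h.py <<'E'
import numpy as np,cv2
from cell import monitor,get_image,get_calibration,look_for,masks_of
def cloud(c,d):
    k=get_calibration(c);v,u=np.mgrid[:d.shape[0],:d.shape[1]]
    P=np.stack([(u-k["cx"])/k["fx"]*d,(v-k["cy"])/k["fy"]*d,d],-1)
    W=(P-np.array(k["t"]))@np.array(k["R"]); W[d<=0]=np.nan
    return W
def proj(c,X):
    k=get_calibration(c);p=np.array(k["R"])@np.array(X)+np.array(k["t"])
    return p[0]/p[2]*k["fx"]+k["cx"],p[1]/p[2]*k["fy"]+k["cy"]
def rot():
    from scipy.spatial.transform import Rotation as R
    s=monitor.observe();return s,R.from_rotvec(s["ee_rot"]).as_matrix()
E
python3 - <<'E'
from h import *
ims={}
for c in("scene","top"):
    im=cv2.imread(f"pics/{c}0.png");d=np.load(f"pics/{c}0.npy");W=cloud(c,d);ims[c]=im
    ctr=np.array([.497,.16]) 
    m=(np.abs(W[...,0]-.5)<.09)&(np.abs(W[...,1]-.175)<.1)&(W[...,2]>.01)
    print(c,m.sum(),"counter z",np.nanmedian(W[...,2][(np.abs(W[...,0]-.42)<.03)&(np.abs(W[...,1]-.17)<.06)]))
    for lo,hi in((.056,.08),(.036,.054)):
        q=W[m&(W[...,2]>lo)&(W[...,2]<hi)]
        if len(q)>5:print(lo,hi,len(q),q.mean(0).round(4),cv2.minAreaRect(q[:,:2].astype(np.float32)*1000))
    # drive
    m=(np.abs(W[...,0]-.525)<.13)&(np.abs(W[...,1]+.235)<.13)
    for lo,hi in((.035,.054),(.06,.072),(.08,.12)):
        q=W[m&(W[...,2]>lo)&(W[...,2]<hi)]
        if len(q)>5:print("drive",lo,hi,len(q),q.mean(0).round(4),cv2.minAreaRect(q[:,:2].astype(np.float32)*1000))
a=cv2.resize(ims["top"][180:260,180:260],(400,400),interpolation=cv2.INTER_CUBIC)
b=cv2.resize(ims["top"][160:240,325:405],(400,400),interpolation=cv2.INTER_CUBIC)
e=np.clip(np.hstack([a,b])*1.5,0,255)
cv2.imwrite("pics/crop1.png",e)
a=cv2.resize(ims["scene"][180:240,180:240],(400,400),interpolation=cv2.INTER_CUBIC)
b=cv2.resize(ims["scene"][215:285,295:365],(400,400),interpolation=cv2.INTER_CUBIC)
cv2.imwrite("pics/crop2.png",np.hstack([a,b]))
E
```

```text
scene 624 counter z 0.0008872704434214618
0.056 0.08 288 [0.4907 0.1549 0.064 ] ((492.551513671875, 154.86758422851562), (73.7044448852539, 67.80412292480469), 68.37198638916016)
0.036 0.054 136 [0.4887 0.1687 0.0455] ((500.573486328125, 179.27639770507812), (116.6524429321289, 65.5604019165039), 72.52429962158203)
drive 0.035 0.054 1510 [ 0.5212 -0.2457  0.0462] ((533.3615112304688, -239.84339904785156), (150.4543914794922, 157.46205139160156), 72.29077911376953)
drive 0.06 0.072 158 [ 0.5277 -0.2426  0.0661] ((533.712646484375, -240.93405151367188), (54.15640640258789, 55.7396240234375), 23.272850036621094)
drive 0.08 0.12 94 [ 0.5331 -0.2404  0.0912] ((535.8623657226562, -239.85372924804688), (33.75147247314453, 29.88326644897461), 25.432708740234375)
top 655 counter z -0.00015687694223097786
0.056 0.08 489 [0.4961 0.16   0.0641] ((495.93035888671875, 160.00108337402344), (63.802242279052734, 63.883113861083984), 70.4760513305664)
0.036 0.054 151 [0.5128 0.2107 0.045 ] ((495.28472900390625, 184.04263305664062), (116.8592758178711, 57.188323974609375), 78.3609848022461)
drive 0.035 0.054 2233 [ 0.5381 -0.2341  0.0448] ((571.4935302734375, -255.46836853027344), (165.97567749023438, 224.7210235595703), 71.69995880126953)
drive 0.06 0.072 197 [ 0.5413 -0.2376  0.0652] ((590.8784790039062, -284.8502502441406), (56.81731033325195, 201.12596130371094), 46.81138610839844)
drive 0.08 0.12 88 [ 0.5385 -0.2349  0.0915] ((538.4716796875, -235.7406463623047), (27.88706398010254, 28.444501876831055), 25.722209930419922)[ WARN:0@0.374] global loadsave.cpp:1063 imwrite_ Unsupported depth image for selected encoder is fallbacked to CV_8U.
```

View pics/crop1.png

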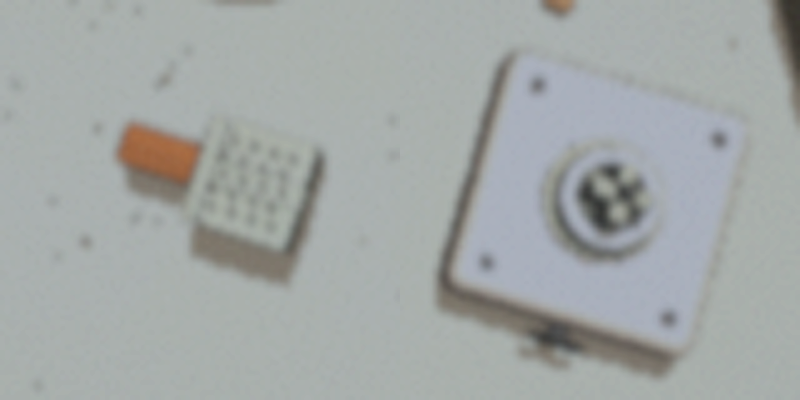

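View pics/crop2.png

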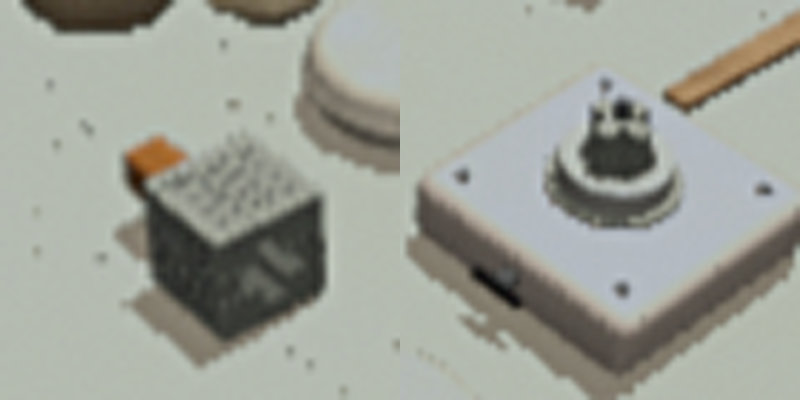

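The crop confirms it: the grey perforated body with a wooden grip at top (211–230, 212–217) is the target, lying flat. Its axis points along yaw ≈ 71°, grip towards +y. The drive's sides lie at about 72° (mod 90). I can only turn the tool about its own z, so the plan is to pinch the grip lightly and lift in an arc, letting the heavy body swing down under the pads.

First I turn the tool so the jaws close across the grip (+96°).

```bash
python3 -m crank '[[[0,0,0],8,0],[[0,0,0],8,0],[[0,0,0],8,0],[[0,0,0],8,0],[[0,0,0],8,0]]'; python3 -m crank '[[[0,0,0],8,0],[[0,0,0],8,0],[[0,0,0],8,0],[[0,0,0],8,0],[[0,0,0],8,0]]';python3 -m crank '[[[0,0,0],8,0],[[0,0,0],8,0],[[0,0,0],0,0]]'
cat >> h.py <<'E'
def to(target):
    s,R=rot();d=R.T@(np.array(target)-s["position"])
    print("pos",np.round(s["position"],4),"yaw y",np.degrees(np.arctan2(R[1,1],R[0,1])).round(2),"z",R[:,2].round(3),"shift cm",(d*100).round(2),"F",np.round(s["force"],1),"w",round(s["width"],3),"t",s["clock"])
E
python3 -c "
from h import *
to([.5145,.2155,.15])"
```

```text
clock: 0.8
position: [0.1411, 0.6088, 0.2267]
ee_rot: [-1.411, -2.807, 0.0]
force: [-0.2, 0.0, -0.2]
width: 0.998
clock: 1.3
position: [0.1411, 0.6088, 0.2267]
ee_rot: [2.286, 2.155, -0.0]
force: [0.0, 0.3, 0.8]
width: 1.0
clock: 1.6
position: [0.141, 0.6089, 0.2266]
ee_rot: [2.56, 1.82, 0.0]
force: [0.0, 0.7, -0.3]
width: 1.003
pos [0.141  0.6089 0.2266] yaw y -19.17 z [ 0. -0. -1.] shift cm [-24.89  48.2    7.68] F [ 0.   0.7 -0.3] w 1.003 t 1.6
```

```bash
python3 -m crank '[[[-2,4,0],0,0],[[-2,4,0],0,0],[[-2,4,0],0,0],[[-2,4,0],0,0],[[-2,4,0],0,0]]'|tail -5; python3 -m crank '[[[-2,4,0],0,0],[[-2,4,0],0,0],[[-2,4,0],0,0],[[-2,4,0],0,0],[[-2,4,0],0,0]]'|tail -1;python3 -m crank '[[[-2.4,4,0],0,0],[[-2.4,4.2,0],0,0],[[0,0,4],0,0],[[0,0,3.6],0,0],[[0,0,0],0,0]]'|tail -1
python3 -c "
from h import *
to([.5145,.2155,.013])
for c in('scene','top'):
  im,_=get_image(c)
  u,v=proj(c,[.5,.18,.05]);u,v=int(u),int(v)
  cv2.imwrite(f'pics/a_{c}.png',cv2.resize(im[max(0,v-60):v+60,u-60:u+60,::-1],(480,480),interpolation=cv2.INTER_CUBIC))
a=cv2.imread('pics/a_scene.png');b=cv2.imread('pics/a_top.png');cv2.imwrite('pics/a.png',cv2.resize(np.hstack([a,b]),(800,400)))
"
```

```text
clock: 2.1
position: [0.2986, 0.4476, 0.2269]
ee_rot: [-2.554, -1.829, -0.001]
force: [0.1, 0.6, -0.6]
width: 0.999
width: 0.999
width: 0.999
pos [0.513  0.2157 0.1469] yaw y -18.87 z [-0.007 -0.004 -1.   ] shift cm [ 0.1   0.22 13.39] F [0.4 0.6 0.5] w 0.999 t 3.1
```

View pics/a.png

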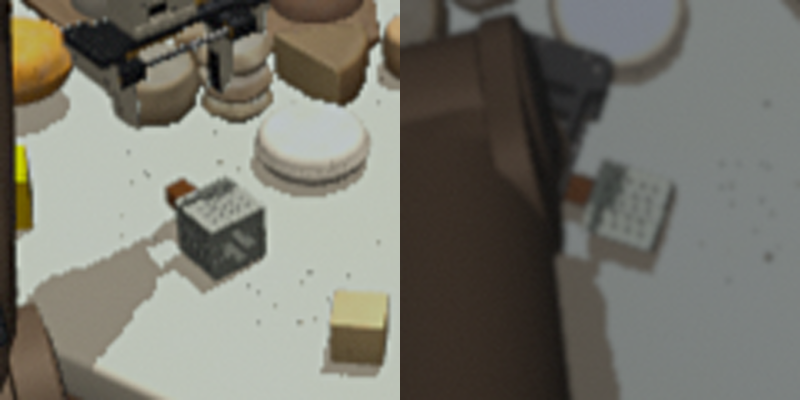

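The gripper hangs over the grip in both views, with the drum undisturbed. Before descending I check the white disc's clearance to the far finger.

```bash
python3 -c "
from h import *
d=np.load('pics/top0.npy');W=cloud('top',d)
m=(W[...,2]>.03)&(W[...,2]<.06)&(np.abs(W[...,0]-.64)<.085)&(np.abs(W[...,1]-.16)<.09)
q=W[m];print(cv2.minEnclosingCircle(q[:,:2].astype(np.float32)),len(q))
"
```

```text
((0.6782033443450928, 0.16959857940673828), 0.0595327727496624) 1131
```

Disc clearance is about 4 cm, so I descend.

```bash
python3 -m crank '[[[0.1,0.2,4],0,0],[[0,0,4],0,0],[[0,0,3],0,0],[[0,0,2],0,0],[[0,0,0],0,0]]' 8|tail -1
python3 -c "
from h import *
to([.5145,.2155,.013])"
```

```text
width: 1.001
pos [0.5177 0.218  0.0204] yaw y -18.91 z [-0.001 -0.    -1.   ] shift cm [-0.34 -0.22  0.74] F [-0.1  0.  -0.1] w 1.001 t 3.7
```

```bash
python3 -m crank '[[[-0.3,-0.2,0.7],0,0],[[0,0,0],0,0],[[0,0,0],0,0],[[0,0,0],0,255],[[0,0,0],0,255]]' 8|tail -1;python3 -m crank '[[[0,0,0],0,255],[[0,0,0],0,255],[[0,0,0],0,255],[[0,0,0],0,255],[[0,0,0],0,255]]' 8
python3 -c "
from h import *
to([.5145,.2155,.013])"
```

```text
width: 0.875
clock: 4.7
position: [0.5151, 0.2152, 0.0137]
ee_rot: [-2.559, -1.823, 0.0]
force: [-0.1, -1.0, -0.5]
width: 0.44
pos [0.5151 0.2152 0.0137] yaw y -19.06 z [-0. -0. -1.] shift cm [ 0.01 -0.07  0.07] F [-0.1 -1.  -0.5] w 0.44 t 4.7
```

```bash
python3 -m crank '[[[0,0,0],0,255],[[0,0,0],0,255],[[0,0,0],0,255],[[0,0,0],0,255]]' 8
python3 -m crank '[[[0,0,0],0,255]]' 8
```

```text
clock: 5.1
position: [0.5152, 0.2152, 0.0137]
ee_rot: [2.558, 1.823, 0.0]
force: [1.1, -0.6, -0.6]
width: 0.284
clock: 5.2
position: [0.5152, 0.2152, 0.0137]
ee_rot: [2.558, 1.823, 0.0]
force: [0.9, -0.0, -0.4]
width: 0.285
```

Gripped: width 0.284 × 92 = 26 mm, as expected. Now the standing-up arc, about the body's lower edge.

```bash
python3 -m crank '[[[-0.35,0,-0.85],0,255],[[-0.35,0,-0.85],0,255],[[-0.5,0,-0.75],0,255],[[-0.5,0,-0.75],0,255],[[0,0,0],0,255]]' 8
python3 -c "
from h import *
for c in('scene','top'):
  im,_=get_image(c)
  u,v=proj(c,[.5,.18,.05]);u,v=int(u),int(v)
  cv2.imwrite(f'pics/b_{c}.png',cv2.resize(im[max(0,v-60):v+60,u-60:u+60,::-1],(480,480),interpolation=cv2.INTER_CUBIC))
a=cv2.imread('pics/b_scene.png');b=cv2.imread('pics/b_top.png');cv2.imwrite('pics/b.png',cv2.resize(np.hstack([a,b]),(800,400)))
"
```

```text
clock: 5.7
position: [0.5097, 0.1982, 0.047]
ee_rot: [2.56, 1.821, 0.001]
force: [-0.1, -0.9, -0.7]
width: 0.28
```

View pics/b.png

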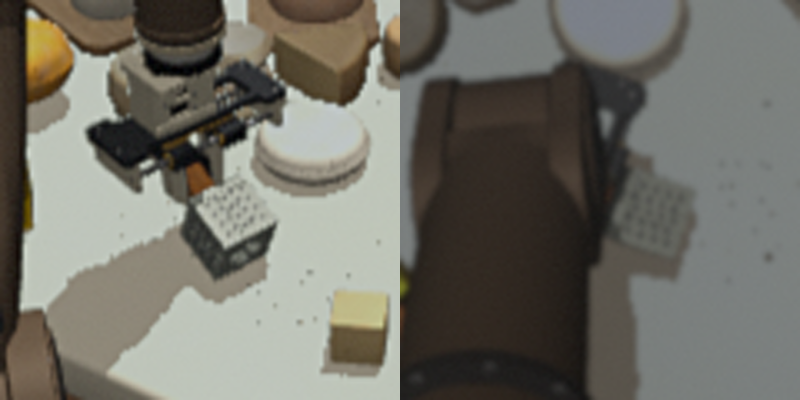

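The drum is tilting with the grip still in the pads (scene crop: grip at (200,180), body at (232,225)). I continue the arc.

```bash
python3 -m crank '[[[-0.6,0,-0.65],0,255],[[-0.6,0,-0.65],0,255],[[-0.7,0,-0.5],0,255],[[-0.7,0,-0.5],0,255],[[0,0,0],0,255]]' 8
python3 -m crank '[[[-0.8,0,-0.45],0,255],[[-0.8,0,-0.35],0,255],[[0,0,0],0,255],[[0,0,0],0,255],[[0,0,0],0,255]]' 8
python3 -c "
from h import *
for c in('scene','top'):
  im,d=get_image(c);np.save(f'pics/c_{c}.npy',d)
  u,v=proj(c,[.5,.16,.05]);u,v=int(u),int(v)
  cv2.imwrite(f'pics/c_{c}.png',cv2.resize(im[max(0,v-60):v+60,u-60:u+60,::-1],(480,480),interpolation=cv2.INTER_CUBIC))
a=cv2.imread('pics/c_scene.png');b=cv2.imread('pics/c_top.png');cv2.imwrite('pics/c.png',cv2.resize(np.hstack([a,b]),(800,400)))
"
```

```text
clock: 6.3
position: [0.5008, 0.1732, 0.0695]
ee_rot: [-2.56, -1.821, -0.0]
force: [-1.3, -0.6, -0.9]
width: 0.283
clock: 6.8
position: [0.4958, 0.1595, 0.0767]
ee_rot: [-2.558, -1.823, 0.0]
force: [-0.4, -0.2, 0.1]
width: 0.28
```

View pics/c.png

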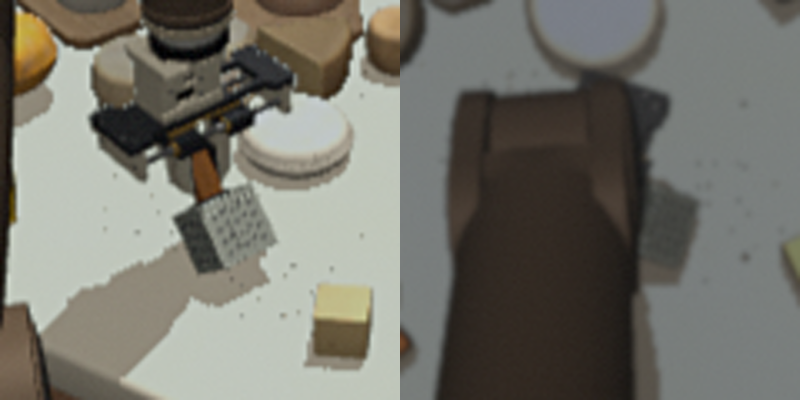

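The drum is mostly up but still leans towards +y. I'll measure the lean from the depth.

```bash
cat > lean.py <<'E'
from h import *
import sys
from scipy.spatial import cKDTree
def lean(fn,c,ctr,r=.06):
    W=cloud(c,np.load(fn))
    n=np.cross(W[1:-1,2:]-W[1:-1,:-2],W[2:,1:-1]-W[:-2,1:-1]);n/=np.linalg.norm(n,axis=-1,keepdims=True)
    P=W[1:-1,1:-1]
    m=(np.hypot(P[...,0]-ctr[0],P[...,1]-ctr[1])<r)&(P[...,2]>.008)&(P[...,2]<.075)
    k=np.array(get_calibration(c)["R"])[2]
    nn=n[m];pp=P[m];f=np.sign(nn@k)*-1;nn=nn*f[:,None]
    print(c,m.sum(),"min z",np.nanmin(pp[:,2]).round(4))
    from collections import Counter
    used=np.zeros(len(nn),bool)
    for _ in range(3):
        if (~used).sum()<15:break
        best=max((((nn@nn[i]>.95)&~used) for i in np.where(~used)[0]),key=lambda a:a.sum())
        q=pp[best];u,s,v=np.linalg.svd(q-q.mean(0));x=v[2]*-np.sign(v[2]@k)
        used|=best
        print(" face n",best.sum(),x.round(3),"elev",np.degrees(np.arcsin(x[2])).round(1),"yaw",np.degrees(np.arctan2(x[1],x[0])).round(1),"ctr",q.mean(0).round(4),"zrange",q[:,2].min().round(3),q[:,2].max().round(3))
E
python3 -c "
from lean import *
lean('pics/c_scene.npy','scene',(.485,.13))
lean('pics/c_top.npy','top',(.485,.13))"
```

```text
scene 404 min z 0.0085
 face n 77 [-0.976  0.201  0.081] elev 4.6 yaw 168.4 ctr [0.4531 0.1308 0.0483] zrange 0.012 0.074
 face n 44 [-0.971  0.206  0.118] elev 6.8 yaw 168.0 ctr [0.4557 0.1353 0.0424] zrange 0.009 0.073
 face n 41 [-0.266 -0.721  0.639] elev 39.7 yaw -110.3 ctr [0.4718 0.0952 0.0575] zrange 0.043 0.075
top 225 min z 0.0374
 face n 109 [-0.258 -0.73   0.633] elev 39.3 yaw -109.5 ctr [0.4741 0.0994 0.0589] zrange 0.041 0.074
 face n 27 [-0.243 -0.745  0.621] elev 38.4 yaw -108.0 ctr [0.4725 0.0944 0.0518] zrange 0.038 0.073
 face n 24 [-0.248 -0.763  0.597] elev 36.7 yaw -108.0 ctr [0.4735 0.1014 0.0604] zrange 0.041 0.074
```

The lean is about 39°, held by pad friction with the edge about 4 mm off the counter. I ease the grip so the body swings further.

```bash
python3 -m crank '[[[0,0,-0.3],0,255],[[0,0,0],0,255],[[0,0,0],0,255],[[0,0,0],0,255]]' 3.5
python3 -c "
from lean import *
to([.4958,.1595,.0767])
im,d=get_image('scene');np.save('pics/d_scene.npy',d)
lean('pics/d_scene.npy','scene',(.485,.13))"
```

```text
clock: 7.3
position: [0.496, 0.1596, 0.0798]
ee_rot: [-2.558, -1.823, -0.001]
force: [-0.5, -0.3, -0.4]
width: 0.285
pos [0.496  0.1596 0.0798] yaw y -19.05 z [ 0.  0. -1.] shift cm [-0.02 -0.02  0.31] F [-0.5 -0.3 -0.4] w 0.285 t 7.3
scene 412 min z 0.012
 face n 66 [-0.98   0.196  0.041] elev 2.3 yaw 168.7 ctr [0.4543 0.1337 0.048 ] zrange 0.012 0.074
 face n 48 [-0.24  -0.767  0.594] elev 36.5 yaw -107.4 ctr [0.4774 0.0995 0.0592] zrange 0.039 0.075
 face n 37 [-0.255 -0.748  0.612] elev 37.8 yaw -108.8 ctr [0.4694 0.1015 0.057 ] zrange 0.041 0.074
```

```bash
python3 -m crank '[[[0,0,-1],0,255],[[0,0,-1],0,255],[[0,0,0],0,255],[[0,0,0],0,255]]' 3
python3 -c "
from lean import *
to([.4958,.1595,.0767])
for c in('scene','top'):
  im,d=get_image(c);np.save(f'pics/e_{c}.npy',d)
  u,v=proj(c,[.5,.16,.05]);u,v=int(u),int(v)
  cv2.imwrite(f'pics/e_{c}.png',cv2.resize(im[max(0,v-60):v+60,u-60:u+60,::-1],(400,400),interpolation=cv2.INTER_CUBIC))
cv2.imwrite('pics/e.png',np.hstack([cv2.imread('pics/e_scene.png'),cv2.imread('pics/e_top.png')]))
lean('pics/e_scene.npy','scene',(.485,.13))"
```

```text
clock: 7.75
position: [0.4971, 0.1603, 0.1009]
ee_rot: [2.558, 1.824, 0.005]
force: [1.3, 2.2, 4.4]
width: 0.281
pos [0.4971 0.1603 0.1009] yaw y -19.03 z [ 0.003  0.002 -1.   ] shift cm [-0.13 -0.1   2.42] F [1.3 2.2 4.4] w 0.281 t 7.75
scene 422 min z 0.0083
 face n 63 [-0.348 -0.936 -0.059] elev -3.4 yaw -110.4 ctr [0.4913 0.1419 0.0348] zrange 0.008 0.067
 face n 59 [-0.905  0.408  0.117] elev 6.7 yaw 155.7 ctr [0.4682 0.1725 0.0423] zrange 0.011 0.072
 face n 43 [-0.317 -0.948  0.006] elev 0.4 yaw -108.5 ctr [0.4854 0.1444 0.0378] zrange 0.008 0.073
```

View pics/e.png

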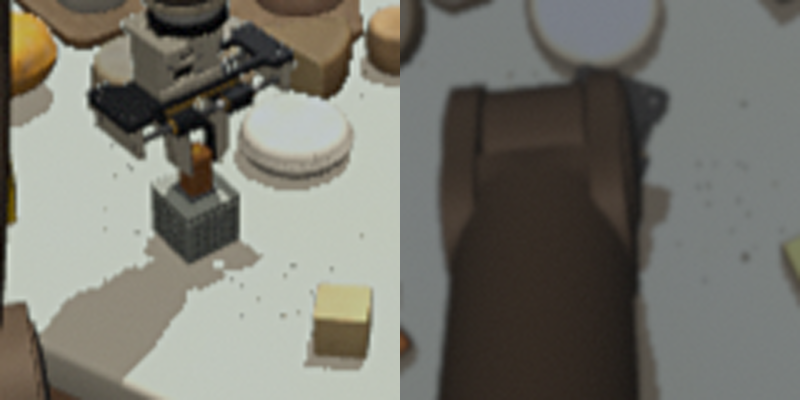

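It has slipped down and now seems to stand upright on the counter (side faces about vertical, body top ≈ 64–67 mm). I open the jaws and check that it stands free.

```bash
python3 -m crank '[[[0,0,0],0,100],[[0,0,0],0,100],[[0,0,0],0,100],[[0,0,0],0,100],[[0,0,0],0,100]]' 20
python3 -m crank '[[[0,0,-2],0,100],[[0,0,-2],0,100],[[0,0,-2],0,100],[[0,0,0],0,100],[[0,0,0],0,100]]' 20
cat > look.py <<'E'
from lean import *
def shot(n,ctr,half=60):
    o=[]
    for c in('scene','top'):
        im,d=get_image(c);np.save(f'pics/{n}_{c}.npy',d);cv2.imwrite(f'pics/{n}_{c}_full.png',im[...,::-1])
        u,v=proj(c,ctr);u,v=max(half,int(u)),max(half,int(v))
        o.append(cv2.resize(im[v-half:v+half,u-half:u+half,::-1],(400,400),interpolation=cv2.INTER_CUBIC))
    cv2.imwrite(f'pics/{n}.png',np.hstack(o))
E
python3 -c "
from look import *
to([.4958,.1595,.0767])
shot('f',[.5,.16,.05])
lean('pics/f_scene.npy','scene',(.485,.15))"
```

```text
clock: 8.35
position: [0.4957, 0.1593, 0.0996]
ee_rot: [2.559, 1.823, -0.001]
force: [0.4, 0.8, 1.0]
width: 0.602
clock: 8.85
position: [0.4959, 0.1596, 0.1597]
ee_rot: [-2.558, -1.823, -0.001]
force: [0.7, 0.2, -0.4]
width: 0.609
pos [0.4959 0.1596 0.1597] yaw y -19.04 z [ 0.  0. -1.] shift cm [-0.01 -0.01  8.3 ] F [ 0.7  0.2 -0.4] w 0.609 t 8.85
scene 507 min z 0.0081
 face n 85 [-0.926  0.361  0.113] elev 6.5 yaw 158.7 ctr [0.4721 0.1832 0.0373] zrange 0.008 0.071
 face n 80 [-0.329 -0.944 -0.008] elev -0.5 yaw -109.2 ctr [0.4892 0.1454 0.037 ] zrange 0.008 0.062
 face n 45 [-0.402 -0.899  0.176] elev 10.1 yaw -114.1 ctr [0.4914 0.1477 0.0397] zrange 0.008 0.074
```

View pics/f.png

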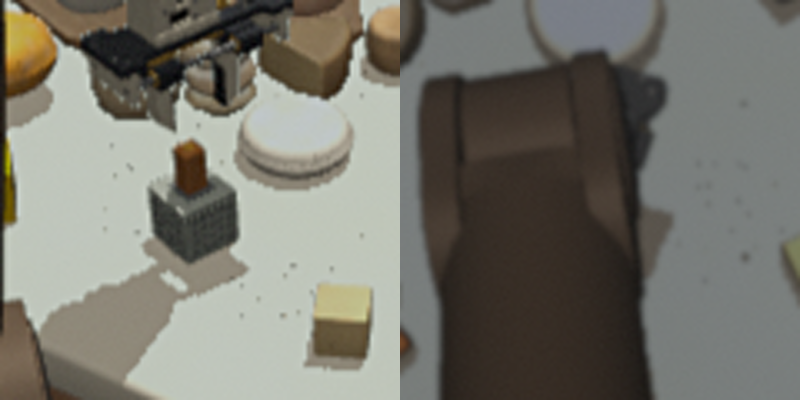

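The drum stands free and upright (scene crop: body at (193,215), grip at (190,168)). I measure its centre from grip and body points.

```bash
python3 -c "
from h import *
W=cloud('scene',np.load('pics/f_scene.npy'))
ex=np.array([.326,.946]);ey=np.array([.946,-.326])
m=(np.hypot(W[...,0]-.503,W[...,1]-.174)<.06)
for lo,hi in((.068,.106),(.11,.12),(.06,.068)):
  q=W[m&(W[...,2]>lo)&(W[...,2]<hi)]
  if len(q): print(lo,len(q),q.mean(0).round(4),'ex',np.percentile(q[:,:2]@ex,[2,50,98]).round(4),'ey',np.percentile(q[:,:2]@ey,[2,50,98]).round(4))
t=np.array([.4959,.1596]);print('tcp',t@ex,t@ey)
"
```

```text
0.068 113 [0.494  0.169  0.0848] ex [0.3041 0.3183 0.3422] ey [0.3991 0.4096 0.4317]
0.11 43 [0.4992 0.1723 0.114 ] ex [0.3142 0.3238 0.34  ] ey [0.4034 0.4162 0.4298]
0.06 170 [0.4922 0.1679 0.0644] ex [0.2948 0.3153 0.3585] ey [0.3849 0.4046 0.4473]
tcp 0.312645 0.41709179999999996
```

Scene camera: the drum centre is about 1.5 cm ahead along tool x, and on centre in tool y. I move the arm aside for a clear top view of both drum and drive.

```bash
python3 -m crank '[[[-4.2,1.4,-1],0,100],[[-4.2,1.4,-1],0,100],[[-4.2,1.4,0],0,100],[[-4.2,1.4,0],0,100],[[-4.2,1.4,0],0,100]]' 20 | tail -5
python3 -c "
from look import *
to([.4958,.1595,.0767])
shot('g',[.5,.0,.05],130)
ex=np.array([.326,.946]);ey=np.array([.946,-.326])
for c in('scene','top'):
  W=cloud(c,np.load(f'pics/g_{c}.npy'));print(c)
  m=(np.hypot(W[...,0]-.503,W[...,1]-.174)<.06)
  for lo,hi in((.068,.106),(.11,.12),(.06,.068)):
    q=W[m&(W[...,2]>lo)&(W[...,2]<hi)]
    if len(q)>4: print(lo,len(q),q.mean(0).round(4),'ex',np.percentile(q[:,:2]@ex,[1,50,99]).round(4),'ey',np.percentile(q[:,:2]@ey,[1,50,99]).round(4),cv2.minAreaRect(q[:,:2].astype(np.float32)*1000))
"
```

```text
clock: 9.45
position: [0.4927, -0.0635, 0.1791]
ee_rot: [-2.558, -1.823, 0.001]
force: [0.2, -1.1, 0.6]
width: 0.607
pos [ 0.4927 -0.0635  0.1791] yaw y -19.04 z [-0.001  0.    -1.   ] shift cm [21.18 -6.97 10.24] F [ 0.2 -1.1  0.6] w 0.607 t 9.45
scene
0.068 113 [0.494  0.1683 0.0855] ex [0.3027 0.3179 0.3447] ey [0.3941 0.411  0.4351] ((497.2687072753906, 174.31005859375), (53.69708251953125, 48.721797943115234), 65.78388977050781)
0.11 41 [0.4992 0.1725 0.1144] ex [0.3142 0.3252 0.3386] ey [0.4028 0.4161 0.4289] ((498.42431640625, 172.8779754638672), (24.371850967407227, 27.241952896118164), 78.21160125732422)
0.06 161 [0.4925 0.1691 0.0647] ex [0.2945 0.3167 0.361 ] ey [0.3833 0.4042 0.4481] ((500.8587646484375, 173.03463745117188), (69.97412109375, 68.28938293457031), 70.80571746826172)
top
0.068 37 [0.5008 0.1733 0.0746] ex [0.308  0.3194 0.3617] ey [0.389  0.414  0.4438] ((502.0718688964844, 179.92018127441406), (52.1517333984375, 57.91318893432617), 66.15625762939453)
0.11 77 [0.5029 0.1778 0.1141] ex [0.3206 0.3327 0.3434] ey [0.4051 0.418  0.4304] ((502.8065185546875, 177.57447814941406), (22.91646385192871, 25.488685607910156), 71.71815490722656)
0.06 354 [0.5016 0.1767 0.0641] ex [0.3001 0.3287 0.363 ] ey [0.3859 0.4155 0.4492] ((502.849365234375, 177.38897705078125), (64.187255859375, 63.827266693115234), 70.8345947265625)
```

View pics/g.png

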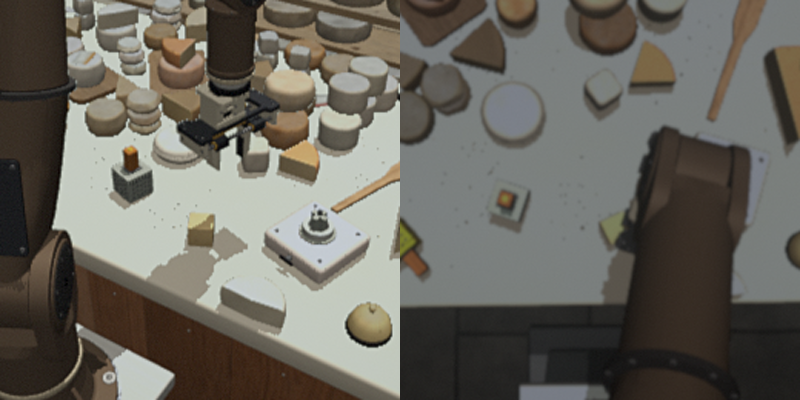

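Top view: drum upright, grip at crop (508,201), clear of everything. The two cameras differ by about 4 mm absolute, but agree on the drum-to-drive displacement to within 1 mm. Next I refine the drive's centre and yaw from the initial images and compute the grasp move.

```bash
python3 -c "
from h import *
from scipy.optimize import least_squares
to([.5019,.1758,.18])
for c in('scene','top'):
  W=cloud(c,np.load(f'pics/{c}0.npy'))
  m0=(np.abs(W[...,0]-.537)<.11)&(np.abs(W[...,1]+.237)<.11)
  def comp(m):
    n,l,st,_=cv2.connectedComponentsWithStats(m.astype(np.uint8),connectivity=4);return l==1+np.argmax(st[1:,4])
  q=W[comp(m0&(W[...,2]>.041)&(W[...,2]<.12))];r=cv2.minAreaRect(q[:,:2].astype(np.float32)*1000);print(c,'base+',r)
  q=W[comp(m0&(W[...,2]>.041)&(W[...,2]<.05))];r=cv2.minAreaRect(q[:,:2].astype(np.float32)*1000);print(c,'base',r)
  for lo,hi in((.063,.07),(.086,.097),(.098,.108)):
    q=W[comp(m0&(W[...,2]>lo)&(W[...,2]<hi))];print(lo,len(q),cv2.minEnclosingCircle(q[:,:2].astype(np.float32)),q.mean(0).round(4))
"
```

```text
pos [ 0.4923 -0.0688  0.1795] yaw y -19.59 z [-0.    -0.003 -1.   ] shift cm [23.36 -7.29 -0.11] F [ 0.5 -0.3  0.4] w 0.609 t 9.55
scene base+ ((535.6709594726562, -239.873779296875), (150.36373901367188, 151.79718017578125), 71.71549224853516)
scene base ((535.6709594726562, -239.873779296875), (150.36373901367188, 151.79718017578125), 71.71549224853516)
0.063 117 ((0.5364865660667419, -0.2400633990764618), 0.030125953257083893) [ 0.5282 -0.2425  0.0665]
0.086 66 ((0.5360593795776367, -0.23972660303115845), 0.018451768904924393) [ 0.5337 -0.2398  0.0916]
0.098 10 ((0.5335782170295715, -0.2406003773212433), 0.0049703698605299) [ 0.5344 -0.2402  0.1023]
top base+ ((538.9531860351562, -234.85797119140625), (147.57919311523438, 146.6082763671875), 72.01741027832031)
top base ((538.9531860351562, -234.85797119140625), (147.57919311523438, 146.6082763671875), 72.01741027832031)
0.063 137 ((0.5398527979850769, -0.23594562709331512), 0.03021814487874508) [ 0.5385 -0.2325  0.0656]
0.086 68 ((0.5378978848457336, -0.23609520494937897), 0.017388807609677315) [ 0.5387 -0.2354  0.0907]
0.098 13 ((0.536440908908844, -0.234432652592659), 0.0034364117309451103) [ 0.5382 -0.235   0.1009]
```

```bash
python3 -m crank '[[[4.2,-1.3,0],0,100],[[4.2,-1.3,0],0,100],[[4.2,-1.3,0],0,100],[[4.2,-1.3,0],0,100],[[4.2,-1.3,0],0,100]]' 20 | tail -5
python3 -m crank '[[[2.4,-0.8,0],0,100],[[0,0,0],0,100],[[0,0,0],0,100]]' 20 | tail -1
python3 -c "
from h import *
to([.5019,.1758,.073])"
```

```text
clock: 10.05
position: [0.4998, 0.1599, 0.1789]
ee_rot: [-2.558, -1.823, 0.002]
force: [0.5, -1.4, -0.4]
width: 0.607
width: 0.607
pos [0.5002 0.1833 0.1788] yaw y -18.97 z [-0.001 -0.001 -1.   ] shift cm [-0.64  0.42 10.58] F [-0.2 -1.   0.1] w 0.607 t 10.35
```

```bash
python3 -m crank '[[[-0.6,0.4,3],0,100],[[0,0,3],0,100],[[0,0,2],0,100],[[0,0,0],0,100]]' 20 | tail -1
python3 -c "
from look import *
to([.5019,.1758,.073])
shot('i',[.5,.17,.08],50)"
```

```text
width: 0.605
pos [0.5008 0.1736 0.0973] yaw y -19.21 z [-0.005 -0.003 -1.   ] shift cm [0.25 0.04 2.43] F [-1.2 -0.3  0.4] w 0.605 t 10.75
```

View pics/i.png

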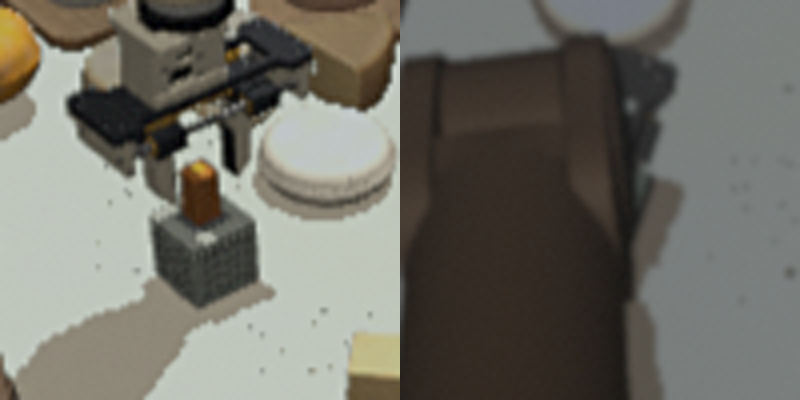

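The fingers straddle the grip (scene crop (200,190)). I descend and grasp firmly.

```bash
python3 -m crank '[[[0.2,0,1.3],0,100],[[0,0,1.1],0,100],[[0,0,0],0,100],[[0,0,0],0,255],[[0,0,0],0,255]]' 20 | tail -1
python3 -m crank '[[[0,0,0],0,255],[[0,0,0],0,255],[[0,0,0],0,255],[[0,0,0],0,255],[[0,0,0],0,255]]' 50
python3 -m crank '[[[0,0,0],0,255],[[0,0,0],0,255],[[0,0,0],0,255]]' 50 |tail -1
python3 -c "
from h import *
to([.5019,.1758,.073])"
```

```text
width: 0.48
clock: 11.85
position: [0.5034, 0.1781, 0.0759]
ee_rot: [-2.558, -1.823, -0.001]
force: [-1.5, -0.1, 3.6]
width: 0.278
width: 0.28
pos [0.5034 0.1781 0.0759] yaw y -19.05 z [ 0.  0. -1.] shift cm [-0.27 -0.07  0.29] F [-1.9  0.2  5.9] w 0.28 t 12.15
```

```bash
python3 -m crank '[[[0,0,-3],0,255],[[0,0,-4],0,255],[[0,0,-4],0,255],[[0,0,-3],0,255],[[0,0,0],0,255]]' 50
python3 -c "
from look import *
to([.5391,-.2345,.215])
shot('j',[.5,.17,.12],60)
"
```

```text
clock: 12.65
position: [0.5053, 0.1784, 0.219]
ee_rot: [2.558, 1.822, 0.009]
force: [0.2, 0.4, -4.8]
width: 0.279
pos [0.5053 0.1784 0.219 ] yaw y -19.07 z [ 0.005  0.003 -1.   ] shift cm [-37.92  16.68   0.3 ] F [ 0.2  0.4 -4.8] w 0.279 t 12.65
```

View pics/j.png

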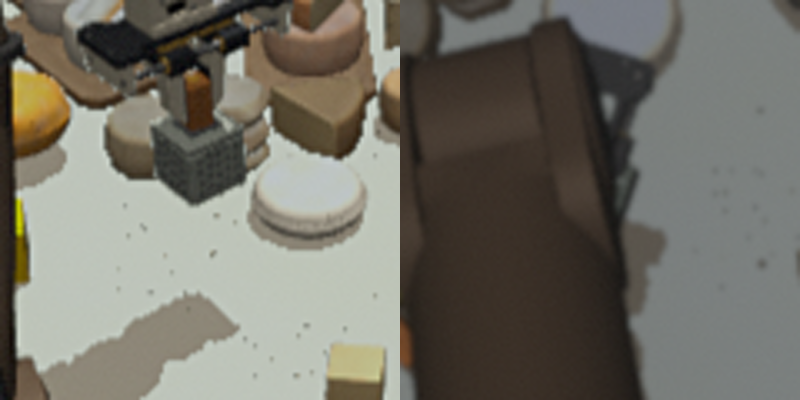

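The drum is held upright in the air (scene crop (198,160)), and the −4.8 N reading fits its weight. Now across to above the spindle, in moderate steps so it does not swing.

```bash
python3 -m crank '[[[-1.5,0.7,0],-0.8,255],[[-3,1.3,0],0,255],[[-3,1.3,0],0,255],[[-3,1.3,0],0,255],[[-3,1.3,0],0,255]]' 50 |tail -5
python3 -m crank '[[[-3,1.3,0],0,255],[[-3,1.3,0],0,255],[[-3,1.3,0],0,255],[[-3,1.3,0],0,255],[[-3,1.3,0],0,255]]' 50 |tail -1
python3 -m crank '[[[-3,1.3,0],0,255],[[-3,1.3,0],0,255],[[-1.5,0.7,0],0,255],[[0,0,0],0,255],[[0,0,0],0,255]]' 50 |tail -1
python3 -c "
from look import *
to([.5391,-.2345,.205])"
```

```text
clock: 13.25
position: [0.5153, 0.03, 0.2134]
ee_rot: [-2.544, -1.84, 0.006]
force: [0.6, 0.1, -4.0]
width: 0.277
width: 0.277
width: 0.282
pos [ 0.5383 -0.2126  0.2136] yaw y -18.31 z [-0.004  0.001 -1.   ] shift cm [-2.05  0.77  0.85] F [ 0.8  0.5 -5.1] w 0.282 t 14.25
```

```bash
python3 -m crank '[[[-1,0.4,0],0,255],[[-1,0.4,0],0,255],[[0,0,0],0,255],[[0,0,0],0,255]]' 50 |tail -1
python3 -c "
from look import *
to([.5391,-.2345,.205])
shot('k',[.537,-.237,.12],60)
lean('pics/k_scene.npy','scene',(.537,-.237))
W=cloud('scene',np.load('pics/k_scene.npy'))
ex=np.array([.314,.949]);ey=np.array([.949,-.314])
m=(np.hypot(W[...,0]-.537,W[...,1]+.237)<.07)
for lo,hi in((.115,.13),(.13,.18),(.18,.2),(.2,.206)):
    q=W[m&(W[...,2]>lo)&(W[...,2]<hi)]
    if len(q)>4: print(lo,len(q),q.mean(0).round(4),'ex',np.percentile(q[:,:2]@ex,[1,50,99]).round(4),'ey',np.percentile(q[:,:2]@ey,[1,50,99]).round(4))
"
```

```text
width: 0.277
pos [ 0.5407 -0.2348  0.2157] yaw y -18.29 z [ 0.  0. -1.] shift cm [-0.02 -0.16  1.07] F [-0.2  0.2 -4.5] w 0.277 t 14.65
scene 778 min z 0.0412
 face n 207 [-0.007  0.011  1.   ] elev 89.2 yaw 122.9 ctr [ 0.5251 -0.2399  0.0505] zrange 0.041 0.07
 face n 103 [0.009 0.004 1.   ] elev 89.4 yaw 24.7 ctr [ 0.5272 -0.2373  0.0492] zrange 0.043 0.071
 face n 91 [0.002 0.007 1.   ] elev 89.6 yaw 77.1 ctr [ 0.528  -0.2374  0.0486] zrange 0.042 0.07
0.13 332 [ 0.5167 -0.2457  0.1614] ex [-0.0903 -0.0809 -0.0256] ey [0.5505 0.5558 0.6157]
0.18 180 [ 0.5168 -0.2441  0.1901] ex [-0.0904 -0.077  -0.0282] ey [0.5513 0.5555 0.615 ]
0.2 169 [ 0.5266 -0.2442  0.2037] ex [-0.09   -0.0726 -0.0254] ey [0.5525 0.57   0.6176]
```

View pics/k.png

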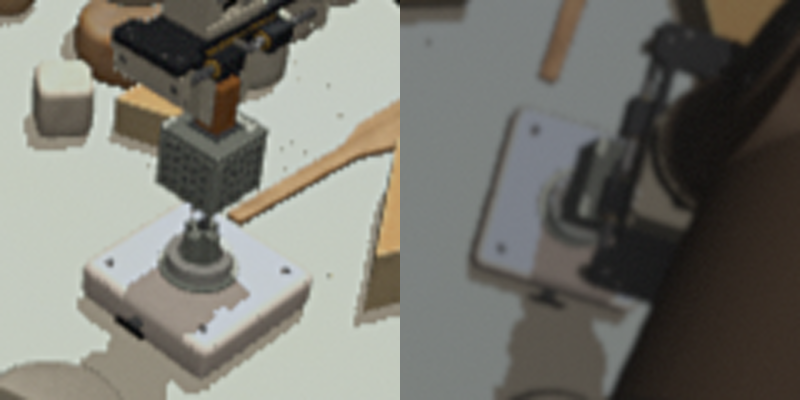

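The drum hangs above the spindle in the scene view (crop (213,160), spindle (203,240)). Measured drum-minus-drive in the scene camera is +1.3 mm along tool x, −0.2 mm along y, with no tilt. I correct x by −1 mm and descend slowly.

```bash
python3 -m crank '[[[-0.1,0,1],0,255],[[0,0,1],0,255],[[0,0,1],0,255],[[0,0,0.5],0,255],[[0,0,0],0,255]]' 50 
python3 -m crank '[[[0,0,0.4],0,255],[[0,0,0.4],0,255],[[0,0,0],0,255]]' 50
python3 -c "
from look import *
to([.5403,-.2357,.17])
shot('l',[.537,-.237,.12],60)"
```

```text
clock: 15.25
position: [0.5399, -0.2352, 0.1795]
ee_rot: [-2.544, -1.84, 0.002]
force: [-0.1, 0.8, -4.4]
width: 0.28
clock: 15.55
position: [0.5403, -0.2354, 0.1723]
ee_rot: [-2.545, -1.841, 0.0]
force: [0.0, 0.0, -4.9]
width: 0.283
pos [ 0.5403 -0.2354  0.1723] yaw y -18.25 z [-0.  0. -1.] shift cm [-0.03  0.01  0.23] F [ 0.   0.  -4.9] w 0.283 t 15.55
```

View pics/l.png

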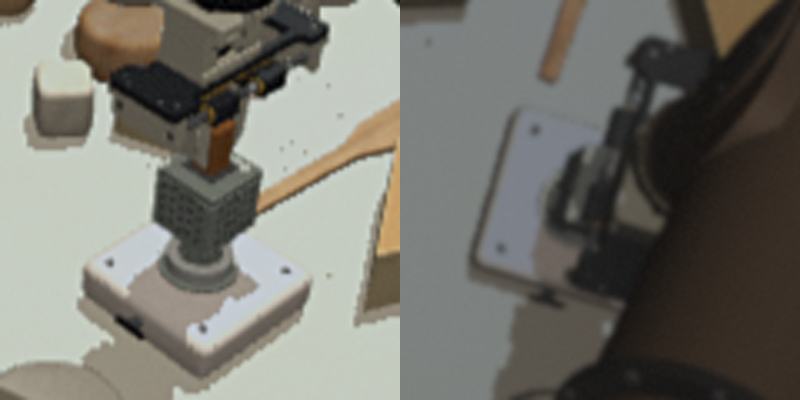

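Pilot in, no contact force (Fz −4.9 N is the weight). Continuing down.

```bash
python3 -m crank '[[[0,0,0.3],0,255],[[0,0,0.3],0,255],[[0,0,0.2],0,255],[[0,0,0],0,255],[[0,0,0],0,255]]' 50
```

```text
clock: 16.15
position: [0.5404, -0.2355, 0.1647]
ee_rot: [-2.546, -1.841, 0.0]
force: [0.5, -0.8, -4.6]
width: 0.281
```

```bash
python3 -m crank '[[[0,0,0.4],0,255],[[0,0,0.4],0,255],[[0,0,0.4],0,255],[[0,0,0],0,255],[[0,0,0],0,255]]' 50
```

```text
clock: 16.65
position: [0.5404, -0.2355, 0.1525]
ee_rot: [-2.546, -1.841, 0.0]
force: [0.1, -0.1, -3.8]
width: 0.279
```

Meshed: the underside is at about 77 mm, well below the 92 mm jam height, with no force. Next down onto the collar.

```bash
python3 -m crank '[[[0,0,0.4],0,255],[[0,0,0.4],0,255],[[0,0,0.2],0,255],[[0,0,0.2],0,255],[[0,0,0],0,255]]' 50 ;python3 -m crank '[[[0,0,0.3],0,255],[[0,0,0.3],0,255],[[0,0,0],0,255]]' 50
```

```text
clock: 17.15
position: [0.5403, -0.2355, 0.1408]
ee_rot: [-2.545, -1.841, -0.0]
force: [-2.1, 1.9, 3.5]
width: 0.284
clock: 17.45
position: [0.5404, -0.2355, 0.1346]
ee_rot: [-2.546, -1.841, -0.0]
force: [-3.7, 2.2, 5.6]
width: 0.279
```

The spring is felt (about 10 N at mid-stroke). I press on to the stop.

```bash
python3 -m crank '[[[0,0,0.2],0,255],[[0,0,0.2],0,255],[[0,0,0],0,255],[[0,0,0],0,255]]' 60 ;python3 -m crank '[[[0,0,0.15],0,255],[[0,0,0],0,255],[[0,0,0],0,255]]' 60;python3 -m crank '[[[0,0,0.1],0,255],[[0,0,0],0,255],[[0,0,0],0,255]]' 60
```

```text
clock: 17.85
position: [0.5404, -0.2355, 0.131]
ee_rot: [-2.546, -1.841, -0.0]
force: [-3.6, 2.4, 7.4]
width: 0.283
clock: 18.15
position: [0.5405, -0.2356, 0.1299]
ee_rot: [-2.546, -1.841, -0.001]
force: [-4.4, 3.2, 10.8]
width: 0.282
clock: 18.45
position: [0.5405, -0.2357, 0.1299]
ee_rot: [-2.546, -1.841, -0.002]
force: [-7.5, 4.5, 22.4]
width: 0.279
```

Hard stop reached: TCP z went static at 0.1299 (underside 0.1299 − 0.0759 = 54.0 mm, the fully pressed height) while the force rose to 22 N. I relieve the side load a little and check visually.

```bash
python3 -m crank '[[[0,-0.05,0],0,255],[[0,0,0],0,255],[[0,0,0],0,255]]' 60
python3 -c "
from look import *
to([.5403,-.2357,.13])
shot('m',[.537,-.237,.1],60)
W=cloud('scene',np.load('pics/m_scene.npy'))
ex=np.array([.314,.949]);ey=np.array([.949,-.314])
m=(np.hypot(W[...,0]-.537,W[...,1]+.237)<.07)
for lo,hi in((.056,.07),(.07,.09),(.09,.112),(.113,.12)):
    q=W[m&(W[...,2]>lo)&(W[...,2]<hi)]
    if len(q)>4: print(lo,len(q),q.mean(0).round(4),'ex',np.percentile(q[:,:2]@ex,[2,50,98]).round(4),'ey',np.percentile(q[:,:2]@ey,[2,50,98]).round(4))
"
```

```text
clock: 18.75
position: [0.5404, -0.2356, 0.1299]
ee_rot: [2.545, 1.84, 0.003]
force: [-5.8, 4.1, 20.0]
width: 0.28
pos [ 0.5404 -0.2356  0.1299] yaw y -18.26 z [ 0.002  0.    -1.   ] shift cm [-0.01 -0.01 -0.01] F [-5.8  4.1 20. ] w 0.28 t 18.75
0.056 101 [ 0.5161 -0.246   0.0634] ex [-0.0906 -0.0792 -0.0281] ey [0.5514 0.5561 0.6145]
0.07 156 [ 0.5166 -0.2461  0.0799] ex [-0.0915 -0.0829 -0.0281] ey [0.5512 0.5559 0.6131]
0.09 181 [ 0.516  -0.2457  0.1011] ex [-0.091  -0.0814 -0.0287] ey [0.5512 0.5562 0.6133]
0.113 164 [ 0.5267 -0.2448  0.1176] ex [-0.0907 -0.0724 -0.0275] ey [0.5519 0.5692 0.6167]
```

View pics/m.png

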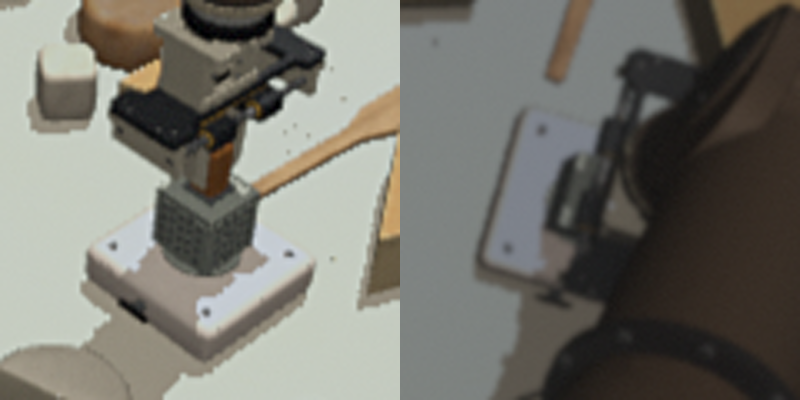

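The drum is down over the spindle, upright (crop (205,225)), with body top at 118 mm = 54 + 64. I hold a moment, check the cheeses against the first picture, then sign off.

```bash
python3 -m crank '[[[0,0,0.05],0,255],[[0,0,0],0,255],[[0,0,0],0,255],[[0,0,0],0,255],[[0,0,0],0,255]]' 60
python3 - <<'E'
from look import *
a=cv2.imread('pics/scene0.png',0);b=cv2.imread('pics/m_scene_full.png',0)
for n in["goat_brick","pink_cut","tasting_cube","white_disc","half_bloomy"]:
    r=look_for(n,'scene')[0];L=r["location"];u,v=map(int,proj('scene',L))
    p=a[v-12:v+12,u-14:u+14];sr=b[v-18:v+18,u-20:u+20]
    t=cv2.matchTemplate(sr,p,cv2.TM_CCOEFF_NORMED);_,mx,_,ml=cv2.minMaxLoc(t)
    print(n,np.round(L,3),round(r["score"],2),(u,v),"shift px",(ml[0]-6,ml[1]-6),round(mx,2))
E
```

```text
clock: 19.35
position: [0.5405, -0.2356, 0.1299]
ee_rot: [2.545, 1.84, 0.003]
force: [-6.5, 5.3, 25.9]
width: 0.285
goat_brick [ 0.7   -0.02   0.048] 0.56 (291, 195) shift px (0, 0) 1.0
pink_cut [ 0.746 -0.08   0.048] 0.4 (313, 194) shift px (0, 0) 0.73
tasting_cube [ 0.52  -0.249  0.106] 0.72 (334, 236) shift px (6, -3) 0.26
white_disc [0.66  0.151 0.041] 0.87 (243, 188) shift px (0, 0) 1.0
half_bloomy [ 0.327 -0.213  0.046] 0.9 (291, 289) shift px (0, 0) 0.97
```

View pics/m_scene_full.png

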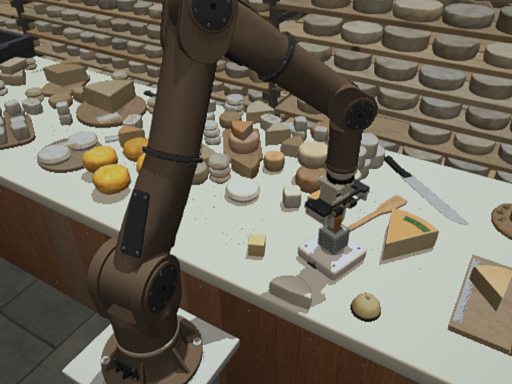

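The cheeses are where they were. The network mistook the drum for the tasting cube, but the real cube is still at (257,245) in the picture, as at the start. The push is steady at 26 N at the stop, so I hand in.

```bash
python3 -c "
from cell import workorder
print(workorder.sign_off())"
```

```text
the job is handed in; nothing more can be done
None
```

The drum is on the spindle with the splines meshed and the collar pressed all the way down. The arm is still gripping it at 60 N and pushing. I handed the job in at about 19.5 s of the 58 s allowed.

**What I did:** I pinched the grip lightly and lifted in an arc so the body swung down. It hung at about 39° until I eased the grip. Then it slipped the last bit in the pads and settled upright on the counter. I let go, confirmed it stood free, gripped it firmly across the flats and carried it to the drive. I turned it about 1° to match the splines and lowered it.

**Last checks that agreed:**
- **Meshing:** the drum passed the 92 mm jam height with no contact force.
- **Fully pressed:** the tool stopped at z = 0.1299 m, which puts the underside at about 54 mm. Pushing further raised only the force, to 26 N.
- **Upright:** the side faces measured vertical, and the body top was at 118 mm (54 + 64).
- **Cheeses:** the goat brick, white disc and half bloomy showed no shift against the first picture. The tasting cube is at the same pixel by eye.

**Checks that failed or disagreed:**
- **Cameras:** they disagree by about 4 mm in absolute position, so I relied on the drum-to-drive distance, which both gave within 1 mm.
- **Tasting cube:** the network reported the drum as the cube.
- **Pink cut:** its detection was weak (score 0.40) and at a spot partly behind the arm. The match there showed no shift but was only 0.73, so this cheese is not firmly confirmed. The arm was never lowered near that spot.
- **Side load:** about 8 N remains at the wrist.

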